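# Lock a T-foot divider into the slotted rail of a spice drawer

## Task

Take the orange T-foot divider out of its wooden parking block and fix it in the slotted rail of the basket drawer: pass its T-foot through the slot, press it down against the spring, turn it a quarter turn and let it spring back so that it is locked and upright. Feel for the slot gently and never force the divider; leave the boxes and other things where they are.

Things in the scene. Friction and masses are not known exactly. Their poses are not given: they have to be found in the camera images.
- stop: Orange divider, 60 g. Origin: centre of the T-foot's underside; z up the stem, y along T-foot and blade, x through the blade's thickness. Above the origin: steel T-foot 8 x 32 mm (x, y) from 0 to 7 mm, 7 mm round stem to 16.5, 26 mm round collar 16.5 to 20.5, blade above. Same shape after a half turn. Starts upright, hanging by its collar on the parking block; lift it straight up.
- blade (a point): Point to hold the divider by: the middle of its orange blade, 48 mm above the T-foot's underside. The blade is 10 mm thick (x), 40 mm long (y) and reaches from 20.5 to 66.5 mm above the T-foot's underside. Axes as the divider's.
- holder: Fixed wooden parking block 70 x 70 x 40 mm on the counter, left or right of the basket, with a 12 x 37 mm opening (x, y) in its top. Origin under its centre.
- basket: Fixed pulled-out wire basket drawer 440 x 310 mm (x, y); wires up to 75 mm above the counter, inner floor 24 mm above it. Origin under its centre, on the counter. Black release levers at the near ends of the runners are not needed.
- rail: Fixed grey channel rail, 50 mm wide (x), 220 mm long (y), on the basket's floor, across it; origin under its centre. On it lies a steel plate 48 x 136 x 4 mm, top 50 mm above the origin, with dark screw heads 3 mm high 60 mm either side of a slot of 10.5 x 35.5 mm (x, y) in the plate's middle. Divider and rail must never press on each other with 30 N, also when feeling for the slot.
- slot_mid (a point): Point on the slotted plate's top face, on the rail's centre line; axes as the rail's: x across, y along, z up. The slot runs along y at x = 0, but the plate is clamped anywhere in its adjustment: the slot's centre lies within 15 mm either way along y of this point, is not measured and must be found by sight or by feel (the plate stays put when rubbed gently).
- spring_mid (a point): 8 mm below slot_mid, at the top of a black spring pad under the plate that moves with the slot and pushes up on a T-foot that has come through: about 2 N at first, then 0.5 N more per mm. Press the divider until its collar is on, or within 1 mm of, the plate (T-foot's underside then 15.5 to 16.5 mm below the plate's top, about 6 N), and keep it there while turning.
- notch_mid (a point): 11 mm below slot_mid: height of the underside of the locked T-foot. Ribs 3 mm deep under the plate form a notch across the slot's middle. After a 90 degree turn either way about the stem, at full press, let the divider up: the pad lifts the T-foot about 5 mm into the notch and holds it; the collar then stands 5.5 mm above the plate.
- box0: Clear lidded storage box with a white lid, 86 x 86 x 54 mm, full of cinnamon sticks, standing in the basket, near the robot, right. Origin under its centre. A bystander: leave it in place.
- box1: Clear lidded storage box with a green lid, 86 x 86 x 54 mm, full of cinnamon sticks, standing in the basket, near the robot, left. Origin under its centre. A bystander: leave it in place.
- box2: Clear lidded storage box with a yellow lid, 86 x 86 x 54 mm, full of cinnamon sticks, standing in the basket, far side, right. Origin under its centre. A bystander: leave it in place.
- box3: Clear lidded storage box with a red lid, 86 x 86 x 54 mm, full of cinnamon sticks, standing in the basket, far side, left. Origin under its centre. A bystander: leave it in place.
- ramekin: White ceramic ramekin, 64 mm wide, 38 mm high, in the basket's far right corner. Origin under its centre. A bystander.
- spoon: Wooden masala spoon 175 mm long, lying across the far end of the basket. A bystander.
- tadka: Small folded steel tadka pan, bowl 66 mm wide and 26 mm high with the handle folded over it, in the basket's near left corner. Origin under the bowl's centre. A bystander.
- jar: Amber jar with steel cap, 66 mm wide, 85 mm high, on the counter on the other side of the basket from the parking block. Origin under its centre. A bystander.
Not all that is in view belongs to the job. Several things have the shape of the stop; the one meant has the colours described above.

How it is judged:
By the outcome, as a careful person would: the job done as asked, in the order asked, and still so for the second after the job is handed in, with the robot touching nothing.
It also fails if it takes over 66 s, if anything falls off the work surface, if the arm or the gripper's body presses on something with over 40 N, if the wrist force passes 120 N, or if a joint passes its speed limit or range.

## Robot

A 6-joint arm with a two-finger parallel gripper is mounted at the origin on the work surface. World frame = base frame: x ahead of the robot, y to its left, z up, the work surface at z = 0. Lengths are in m, angles in rad, forces in N, time in s.
With the tool pointing down it reaches from about 0.35 to 0.85 m from the base axis. Payload 8.1 kg.
Tool frame: the origin (TCP) lies at the very end of the fingers, on their centre line; the grasp point (between the pads) lies 19 mm behind it (grasp_offset is the distance from the TCP to the grasp point, in m); z points along the fingers, y is the direction in which the jaws open and shut (so a half turn about z gives the same grasp; the last joint's range is limited). The gripper opens to 93 mm and grips with 3 to 60 N. Pads are 15 mm wide; open, the fingers measure 128 mm over their backs; the gripper's body (75 mm by 188 mm) begins 65 mm behind the grasp point.
Start: joints at [1.182, 0.13, 1.488, -0, 1.523, -0.085], TCP at [0.179, 0.573, 0.219] pointing down, gripper open.
Joint ranges: [-2.96, 2.96], [-0.89, 2.26], [0.02, 2.5], [-1.34, 4.48], [0, 2.73], [-2.66, 2.66]. Speed limits (rad/s): [2.39, 2.39, 2.79, 3.14, 3.14, 3.14].

## Interface

Orientations are given as a rotation vector (axis times angle).
In Python, from plant import read_state, read_camera, close_job, search_frame, masks_of, grasp_offset gives the robot as it stands.
- The arm moves only by the tool drive_tool, never from a script. Its argument "plan" is a list of rows, each an object with "claw": the closure, from 0 (fully open) to 1 (shut); "linear": the shift along the tool's x, y, z in cm, a list of three; "angular": the turn, a rotation vector about the tool's x, y, z in degrees, a list of three. In form: [{"claw": claw, "linear": [tx, ty, tz], "angular": [ax, ay, az]}, ...]. A call has 1 to 12 rows; each row shifts and turns the commanded pose from where the row before left it, along the tool's axes as they then stand; what a row does not reach is not made up. A row lasts 1/8 s, in which the tool goes at most 62.5 mm and 10.7 degrees, less where a joint would pass 70% of its speed; a pose out of reach is approached as far as the arm can. A call is refused whole if a number of a shift passes 6.25 or a number of a turn 10.7, either way. A call with a gripper value outside its range is refused whole. The fingers move at their own pace and stop on an object; "newtons" is the grip in N (left out, the last holds). Time passes only in rows, so rows that do not move let the fingers close. It gives the time, the measured TCP pose, the force and the opening at its end, in the units of the state.
- read_state(): the state, without advancing time (a new reading comes with each control period).
- read_camera(name): name is "scene" or "top"; returns a dict with "pixels" (400x640x3 uint8, red, green, blue), "K" (3x3 intrinsics, pixels), "D" ([k1, k2, p1, p2, k3] as OpenCV has them; the pictures are not rectified), "xyz" and "attitude" of the camera in the world. Camera axes: x right, y up, looking along -z (the intrinsics and any distortion apply to the point x, -y, -z); pixel columns grow to the right and rows downward; lengths in m; the calibration is good to about 2 mm. A picture is of the moment at which its call begins. There is no depth.
- close_job(): hands the job in, once; it reports no verdict.
Trained networks look in a picture, given as the dict that the camera call returned (one of the last four; its "shot" number tells which), for a name from the list of things; names that differ only in an ending like _2 or _b are one class to them, and where a whole thing is asked for, a point or a joint stands for the part that bears it (a point fixed in the world has none). Each returns a list of dicts, best first, with "p" (0 to 1); they miss things now and then, are a little off and sometimes report something else, mostly with a low value. They report only what shows in the picture. A call takes as long as a camera call. They do not tell look-alikes from the thing itself.
- search_frame(picture, label): "at" ([x, y, z] in m, in world coordinates, good to about 4 mm: the middle of the surface that is visible of it).
- masks_of(picture, label): "mask" (400x640 bool, what is visible of it).
The state is a dict: "t": time; "q": joint angles; "dq": joint speeds; "joint_torque": joint torques, N m; "tool_pos": TCP position; "orientation": TCP orientation; "force": force on the tool from outside, world axes, zero at the start; "wrist_torque": the same for the moment, N m; "opening": finger opening in m.
Only numpy, scipy, OpenCV 4.12 (cv2) and the standard library are available. Lean on these libraries where they do the work, as an engineer would, in place of code of your own. Each camera call takes 0.05 s, during which the arm holds its last target.

## Working session

There is one attempt and no reset: what is moved stays moved. The work goes in short steps, Python scripts to look and compute and a tool call to move; the robot and the scene stay as the last step left them, time stands still between calls to the robot, and variables do not carry over. Pictures are saved under pics/ and viewed, and the job is handed in when it is done.

Besides the shell and the picture viewer there is one more tool, called by a JSON object that holds its "api" and its "payload", one argument or row to a line. drive_tool: Moves the arm, as the interface text tells. Its arguments: {"type":"object","properties":{"plan":{"type":"array"},"newtons":{"type":"number"}},"required":["plan"]}

```bash
ls; mkdir -p pics; python3 - <<'E'
from plant import *
import cv2
print(read_state(), grasp_offset)
for n in("scene","top"):
    p=read_camera(n); cv2.imwrite(f"pics/{n}0.png",p["pixels"][:,:,::-1])
    print(n,p["K"],p["D"],p["xyz"],p["attitude"],p["shot"])
    for l in ("stop","holder","rail","slot_mid","basket"):
        print(l,[(r["p"],r["at"]) for r in search_frame(p,l)][:4])
E
```

```text
pics
{'t': 0.0, 'q': array([ 1.18158871e+00,  1.31138777e-01,  1.48928370e+00, -1.49316057e-05,
        1.52297096e+00, -8.54084970e-02]), 'dq': array([-2.04050996e-05, -6.87287228e-04, -1.11136920e-04,  1.23086308e-03,
        2.18896093e-03, -3.04272983e-05]), 'joint_torque': array([ 1.11246343e-03, -5.59840643e+01, -4.91767323e+01,  7.68422987e-02,
        3.52760672e-02, -1.98789330e-04]), 'tool_pos': array([0.17926343, 0.57200579, 0.21759838]), 'orientation': array([-4.75310352e-01, -3.10501340e+00,  2.75453113e-03]), 'force': array([-0.28051571,  0.17383529, -0.80885625]), 'wrist_torque': array([0.0034306 , 0.05763557, 0.03306626]), 'opening': 0.09274847364079383} 0.0188
scene [[413.38525084   0.         317.77901229]
 [  0.         413.38525084 194.52454406]
 [  0.           0.           1.        ]] [-0.10179702  0.          0.          0.          0.        ] [ 1.29704778e+00 -9.11337087e-06  6.12517333e-01] [0.72455718 0.70339397 1.44548005] 1
stop [(0.86, [0.4073, 0.3134, 0.0426]), (0.82, [0.5051, 0.325, 0.0676]), (0.58, [0.5771, 0.0156, 0.0643]), (0.54, [0.6104, 0.3171, 0.0435])]
holder [(0.78, [0.5252, 0.3124, 0.0318])]
rail [(0.72, [0.5755, 0.0151, 0.0682])]
slot_mid [(0.89, [0.577, 0.0142, 0.0671])]
basket [(0.79, [0.6746, 0.0266, 0.0198])]
top [[424.64515933   0.         318.61181076]
 [  0.         424.64515933 210.08542804]
 [  0.           0.           1.        ]] [-0.00560233  0.          0.          0.          0.        ] [0.36403118 0.01640429 1.18596083] [ 0.13375461 -0.13181777 -1.56158495] 2
stop [(0.41, [0.4068, 0.3073, 0.0571]), (0.4, [0.5992, 0.313, 0.0546])]
holder [(0.44, [0.5525, 0.014, 0.0753])]
rail [(0.92, [0.5513, 0.0143, 0.0741]), (0.58, [0.4686, -0.0488, 0.0761])]
slot_mid [(0.55, [0.5501, 0.0162, 0.0734])]
basket [(0.83, [0.5373, 0.0111, 0.0196])]
```

View pics/scene0.png

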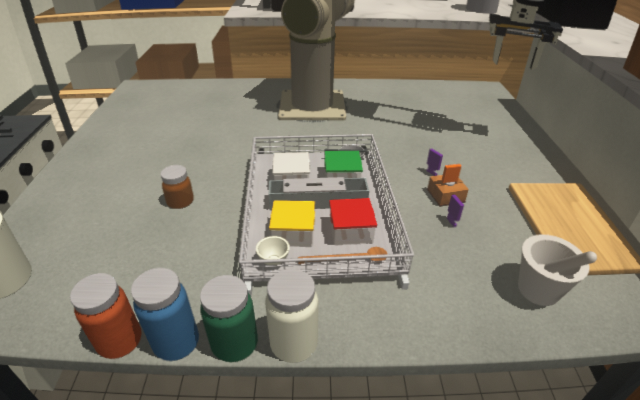

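View pics/top0.png

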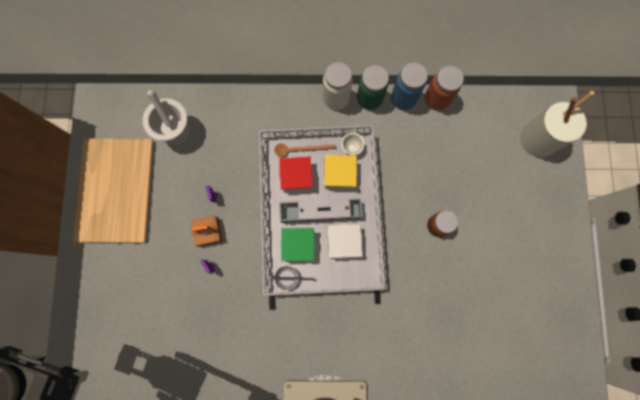

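```bash
cat > h.py <<'E'
import numpy as np, cv2
from scipy.spatial.transform import Rotation as R
from plant import *
def back(p,uv,z):
    uv=np.array(uv,float).reshape(-1,1,2)
    n=cv2.undistortPoints(uv,np.array(p["K"]),np.array(p["D"])).reshape(-1,2)
    d=np.c_[n[:,0],-n[:,1],-np.ones(len(n))]@R.from_rotvec(p["attitude"]).as_matrix().T
    c=np.array(p["xyz"]); s=(z-c[2])/d[:,2]
    return c+d*s[:,None]
def proj(p,X):
    X=np.array(X,float).reshape(-1,3)
    c=(X-np.array(p["xyz"]))@R.from_rotvec(p["attitude"]).as_matrix()
    c=c*[1,-1,-1]
    return cv2.projectPoints(c,np.zeros(3),np.zeros(3),np.array(p["K"]),np.array(p["D"]))[0].reshape(-1,2)
def crop(p,u0,v0,w,h,s,name):
    a=p["pixels"][v0:v0+h,u0:u0+w,::-1]
    cv2.imwrite(name,cv2.resize(a,None,fx=s,fy=s,interpolation=cv2.INTER_CUBIC))
E
python3 - <<'E'
from h import *
import pickle
s=read_camera("scene");t=read_camera("top")
pickle.dump((s,t),open("p0.pkl","wb"))
crop(s,415,140,70,90,8,"pics/c1.png"); crop(t,180,175,60,110,5,"pics/c2.png")
crop(s,255,165,130,45,6,"pics/c3.png"); crop(t,265,190,110,40,7,"pics/c4.png")
E
```

```text
(no output)
```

View pics/c1.png

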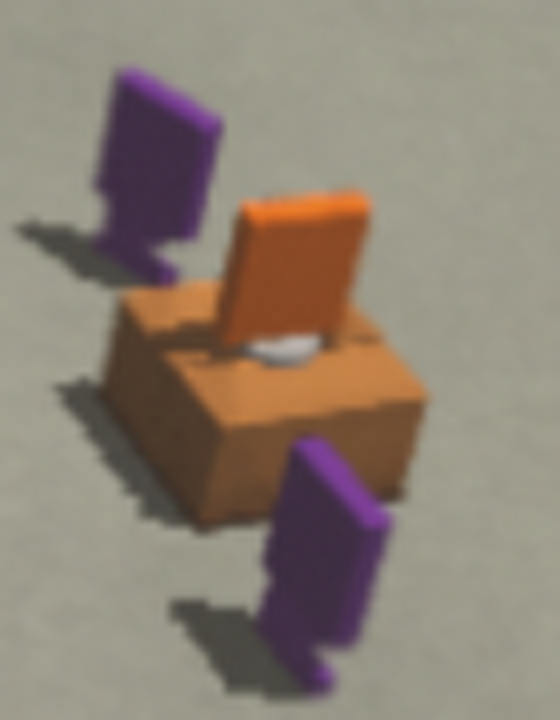

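View pics/c2.png

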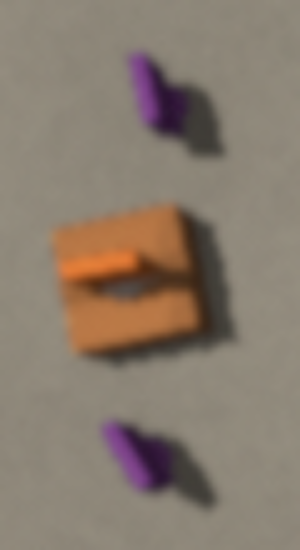

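View pics/c3.png

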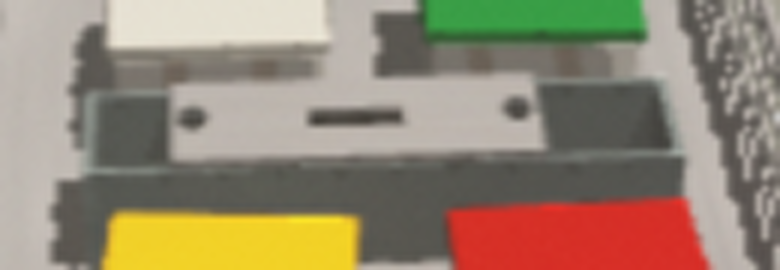

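View pics/c4.png

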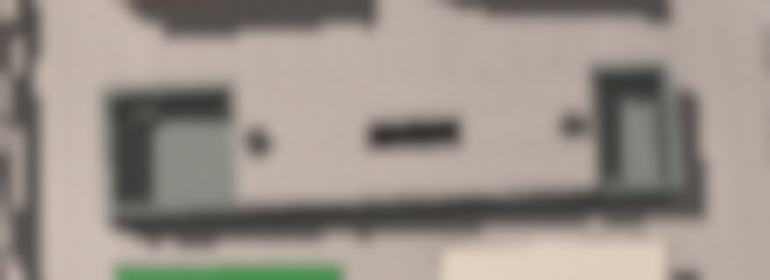

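```bash
cat > m.py <<'E'
from h import *
import pickle
from scipy.optimize import minimize
s,t=pickle.load(open("p0.pkl","rb"))
def orange(p,box):
    u0,v0,u1,v1=box
    h=cv2.cvtColor(p["pixels"],cv2.COLOR_RGB2HSV).astype(int)
    m=np.zeros(h.shape[:2],bool)
    q=(h[...,0]>=5)&(h[...,0]<=14)&(h[...,1]>195)
    m[v0:v1,u0:u1]=q[v0:v1,u0:u1]
    return m
def sil(p,x,y,a,z0,z1,lx=.010,ly=.040,S=8,box=None):
    c,n=np.cos(a),np.sin(a)
    P=[(x+c*i*lx/2-n*j*ly/2,y+n*i*lx/2+c*j*ly/2,z) for i in(-1,1) for j in(-1,1) for z in(z0,z1)]
    uv=proj(p,P)
    u0,v0,u1,v1=box
    q=((uv-[u0,v0]+.5)*S*16).astype(np.int32)
    im=np.zeros(((v1-v0)*S,(u1-u0)*S),np.uint8)
    cv2.fillConvexPoly(im,cv2.convexHull(q.reshape(-1,1,2)),255,shift=4)
    return cv2.resize(im,(u1-u0,v1-v0),interpolation=cv2.INTER_AREA)/255.
if __name__=="__main__":
    bs={'s':(430,155,475,195),'t':(188,218,215,240)}
    for k,p in(('s',s),('t',t)):
        b=bs[k]; m=orange(p,b)[b[1]:b[3],b[0]:b[2]]
        print(k,m.sum()); cv2.imwrite(f"pics/m{k}.png",cv2.resize(m.astype(np.uint8)*255,None,fx=8,fy=8,interpolation=0))
    def cost(v,ks):
        e=0
        for k,p in(('s',s),('t',t)):
            if k in ks:
                b=bs[k]; m=orange(p,b)[b[1]:b[3],b[0]:b[2]]
                e+=np.abs(sil(p,v[0],v[1],v[2],.044,.090,box=b)-m).sum()
        return e
    for ks in("s","t","st"):
        best=min((minimize(lambda v:cost(v,ks),[.505,.325,a],method="Nelder-Mead",options=dict(initial_simplex=[[.505,.325,a],[.515,.325,a],[.505,.315,a],[.505,.325,a+.2]])) for a in(-.3,0,.3)),key=lambda r:r.fun)
        print(ks,best.x,best.fun)
    for k,p,q in(('s',s,[(314.2,184.3),(287,184.7),(341,182.8)]),('t',t,[(324.1,209.1),(301.9,210.3),(346.7,208)])):
        print(k,"slot",back(p,q[:1],.074),"screws",back(p,q[1:],.077))
    print("holder top corners t",back(t,[(180+55/5,175+235/5),(180+178/5,175+206/5),(180+203/5,175+330/5),(180+80/5,175+352/5)],.04))
    print("holder scene",back(s,[(415+125/8,140+293/8),(415+228/8,140+425/8),(415+427/8,140+395/8)],.04))
E
python3 m.py
```

```text
s 32
t 25
s [0.33852262 0.39951809 1.18326897] 32.0
t [ 0.47944444  0.26166667 -0.52222222] 25.0
st [0.35163372 0.33742608 1.16601431] 57.0
s slot [[0.55924116 0.00460473 0.074     ]] screws [[ 0.5650266  -0.05507236  0.077     ]
 [ 0.55750817  0.06383857  0.077     ]]
t slot [[0.55674449 0.003707   0.074     ]] screws [[ 0.55270006  0.06254279  0.077     ]
 [ 0.55948845 -0.05617252  0.077     ]]
holder top corners t [[0.5251003  0.36612138 0.04      ]
 [0.54144583 0.29971891 0.04      ]
 [0.47362857 0.28305917 0.04      ]
 [0.46136501 0.34904511 0.04      ]]
holder scene [[0.47956988 0.2890635  0.04      ]
 [0.54589667 0.30427652 0.04      ]
 [0.53111074 0.36824026 0.04      ]]
```

```bash
python3 - <<'E'
from m import *
h=cv2.cvtColor(s["pixels"],cv2.COLOR_RGB2HSV)
for v in range(160,192,2): print(v,[tuple(h[v,u]) .__str__().replace("np.uint8","") for u in(442,448,454,458,462)])
h=cv2.cvtColor(t["pixels"],cv2.COLOR_RGB2HSV)
for v in range(222,240,2): print(v,[tuple(h[v,u]) .__str__().replace("np.uint8","") for u in(194,198,202,206,210)])
E
```

```text
160 ['((22), (26), (149))', '((26), (27), (158))', '((25), (28), (157))', '((26), (27), (160))', '((28), (27), (158))']
162 ['((22), (25), (153))', '((26), (27), (158))', '((27), (29), (160))', '((24), (32), (159))', '((28), (29), (160))']
164 ['((26), (26), (155))', '((15), (63), (161))', '((12), (143), (216))', '((12), (169), (213))', '((25), (30), (160))']
166 ['((28), (26), (158))', '((12), (207), (229))', '((12), (209), (223))', '((11), (205), (195))', '((23), (33), (162))']
168 ['((28), (26), (156))', '((11), (193), (152))', '((11), (189), (143))', '((11), (188), (138))', '((25), (29), (158))']
170 ['((27), (30), (155))', '((11), (187), (139))', '((11), (186), (140))', '((11), (186), (140))', '((28), (26), (156))']
172 ['((23), (33), (155))', '((11), (186), (137))', '((11), (185), (139))', '((11), (177), (140))', '((26), (26), (156))']
174 ['((15), (66), (136))', '((11), (185), (138))', '((11), (186), (137))', '((11), (171), (139))', '((25), (28), (157))']
176 ['((13), (166), (146))', '((10), (184), (137))', '((11), (187), (138))', '((12), (132), (145))', '((28), (29), (157))']
[... 1283 characters left out ...]
93), (222))', '((12), (197), (199))', '((12), (198), (160))', '((12), (185), (88))']
230 ['((12), (191), (187))', '((12), (200), (138))', '((11), (194), (105))', '((11), (158), (87))', '((11), (139), (77))']
232 ['((13), (163), (147))', '((12), (179), (97))', '((9), (88), (84))', '((11), (50), (81))', '((12), (137), (82))']
234 ['((13), (155), (156))', '((13), (161), (144))', '((12), (127), (130))', '((12), (113), (111))', '((13), (160), (142))']
236 ['((13), (149), (171))', '((13), (159), (178))', '((13), (158), (179))', '((13), (156), (175))', '((13), (159), (183))']
238 ['((14), (144), (181))', '((13), (158), (184))', '((13), (159), (186))', '((13), (158), (186))', '((13), (159), (186))']
```

```bash
python3 - <<'E'
import m
from m import *
def orange(p,b):
    h=cv2.cvtColor(p["pixels"],cv2.COLOR_RGB2HSV).astype(int)[b[1]:b[3],b[0]:b[2]]
    if p is s: return (h[...,0]<=12)&(h[...,1]>120)&(h[...,2]>112)&(np.arange(b[1],b[3])[:,None]<183)
    return (h[...,0]<=12)&(h[...,1]>176)&(h[...,2]>100)
bs={'s':(430,155,475,195),'t':(186,216,217,242)}
M={k:orange(p,bs[k]) for k,p in(('s',s),('t',t))}
for k in M: print(k); print("\n".join("".join(".#"[int(x)] for x in r) for r in M[k]))
def cost(v,ks):
    return sum(np.abs(sil(p,v[0],v[1],v[2],.044,.090,box=bs[k])-M[k]).sum() for k,p in(('s',s),('t',t)) if k in ks)
for ks in("s","t","st"):
    best=min((minimize(lambda v:cost(v,ks),[.5,.325,a],method="Nelder-Mead",options=dict(initial_simplex=[[.5,.325,a],[.515,.325,a],[.505,.315,a],[.505,.325,a+.2]])) for a in(-.1,.1,.3)),key=lambda r:r.fun)
    print(ks,best.x,best.fun)
E
```

```text
s
.............................................
.............................................
.............................................
.............................................
.............................................
.............................................
.............................................
.............................................
.............................................
.......................#######...............
...............#########..#####..............
...............######.#########..............
...............################..............
................###############..............
................###############..............
................##############...............
................##############...............
...............###############...............
...............##############................
...............##############................
...............##############................
....##.........##############................
............#.##############.................
............#.##############............
[... 1044 characters left out ...]
....######.........
..........#############........
.......#################.......
.......###############.........
.......##############..........
.......##########..............
.........###...................
...............................
...............................
...............................
...............................
...............................
...............................
...............................
...............................
...............................
...............................
s [0.5021694  0.33032135 0.50913053] 51.133333333333326
t [0.50562028 0.33105658 0.09503336] 39.086274509803914
st [0.50475547 0.327247   0.27715342] 115.48235294117647
```

```bash
cat > ov.py <<'E'
from m import *
def wire(p,x,y,a,z0,z1,u0,v0,w,h,S,name,lx=.010,ly=.040,extra=[]):
    im=cv2.resize(p["pixels"][v0:v0+h,u0:u0+w,::-1],None,fx=S,fy=S,interpolation=cv2.INTER_CUBIC).copy()
    def box(x,y,a,z0,z1,lx,ly,col):
        c,n=np.cos(a),np.sin(a)
        P=[(x+c*i*lx/2-n*j*ly/2,y+n*i*lx/2+c*j*ly/2,z) for z in(z0,z1) for i,j in((-1,-1),(-1,1),(1,1),(1,-1))]
        uv=((proj(p,P)-[u0,v0]+.5)*S).astype(int)
        for k in range(4):
            for A,B in((k,(k+1)%4),(4+k,4+(k+1)%4),(k,k+4)): cv2.line(im,tuple(map(int,uv[A])),tuple(map(int,uv[B])),col,1)
    box(x,y,a,z0,z1,lx,ly,(0,255,0))
    for e in extra: box(*e)
    cv2.imwrite(name,im)
if __name__=="__main__":
    import sys
    x,y,a=map(float,sys.argv[1:4]); n=sys.argv[4]
    ex=[(x,y,a,0,.04,.07,.07,(255,0,0))]
    wire(s,x,y,a,.044,.090,415,140,70,75,8,f"pics/w{n}s.png",extra=ex)
    wire(t,x,y,a,.044,.090,180,205,50,50,10,f"pics/w{n}t.png",extra=ex)
    a1=cv2.imread(f"pics/w{n}s.png");a2=cv2.imread(f"pics/w{n}t.png")
    H=max(a1.shape[0],a2.shape[0]);pad=lambda q:cv2.copyMakeBorder(q,0,H-q.shape[0],0,0,0)
    o=np.hstack([pad(a1),pad(a2)]); cv2.imwrite(f"pics/w{n}.png",cv2.resize(o,None,fx=.74,fy=.74))
E
python3 ov.py .504 .3275 .23 a
```

```text
(no output)
```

View pics/wa.png

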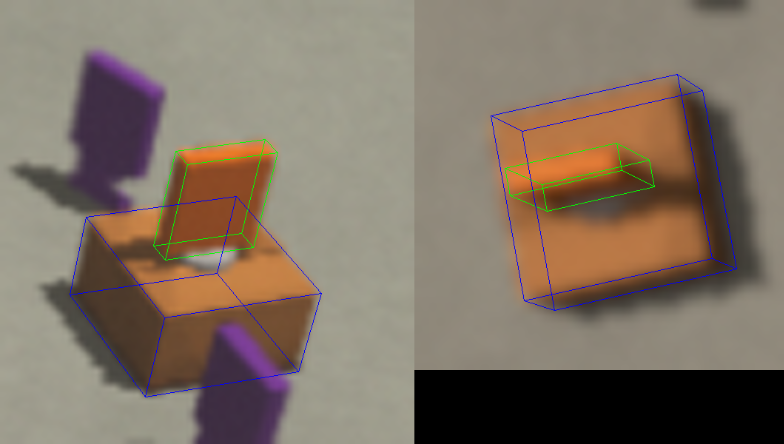

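```bash
cat >> h.py <<'E'
def delta(pos,yaw_y=None,st=None):
    """tool-frame delta to world TCP pos; yaw_y: wanted world angle of tool y axis (mod pi), tool pointing down"""
    st=st or read_state(); T=R.from_rotvec(st["orientation"]); M=T.as_matrix()
    print("t",round(st["t"],2),"pos",st["tool_pos"].round(4),"yaw_y deg",np.degrees(np.arctan2(M[1,1],M[0,1])).round(2),"z",M[:,2].round(4),"F",st["force"].round(2),"W",st["wrist_torque"].round(3),"open",round(st["opening"],4),"q",st["q"].round(3))
    if yaw_y is not None:
        for k in(0,np.pi):
            a=yaw_y+k; y=np.array([np.cos(a),np.sin(a),0]); z=np.array([0,0,-1.]); x=np.cross(y,z)
            rv=(T.inv()*R.from_matrix(np.c_[x,y,z])).as_rotvec(degrees=True); print("angular",k,rv.round(2))
    d=np.array(pos)-st["tool_pos"]
    print("lin tool cm",(M.T@d*100).round(3),"world",d.round(4))
E
python3 - <<'E'
from h import *
delta([.504,.328,.15],.23)
p=None
E
```

```text
t 0.7 pos [0.1795 0.5726 0.2187] yaw_y deg 72.59 z [ 0.  0. -1.] F [ 0.3   0.44 -0.17] W [-0.009 -0.003  0.021] open 0.0933 q [ 1.182  0.13   1.488  0.     1.523 -0.085]
angular 0 [ 0.   -0.   59.42]
angular 3.141592653589793 [   0.      0.   -120.58]
lin tool cm [-38.282 -13.628   6.865] world [ 0.3245 -0.2446 -0.0687]
```

{"api": "drive_tool", "payload": {
  "plan": [
    {"claw": 0.5,"linear": [0,0,0],"angular": [0,0,9.9]},
    {"claw": 0.5,"linear": [0,0,0],"angular": [0,0,9.9]},
    {"claw": 0.5,"linear": [0,0,0],"angular": [0,0,9.9]},
    {"claw": 0.5,"linear": [0,0,0],"angular": [0,0,9.9]},
    {"claw": 0.5,"linear": [0,0,0],"angular": [0,0,9.9]},
    {"claw": 0.5,"linear": [0,0,0],"angular": [0,0,9.9]},
    {"claw": 0.5,"linear": [-4.5,3.7,0],"angular": [0,0,0]},
    {"claw": 0.5,"linear": [-4.5,3.7,0],"angular": [0,0,0]},
    {"claw": 0.5,"linear": [-4.5,3.7,0],"angular": [0,0,0]},
    {"claw": 0.5,"linear": [-4.5,3.7,0],"angular": [0,0,0]},
    {"claw": 0.5,"linear": [-4.5,3.7,0],"angular": [0,0,0]},
    {"claw": 0.5,"linear": [-4.5,3.7,0],"angular": [0,0,0]}
  ],
  "newtons": 25
}}

```text
t: 2.2
tool_pos: [0.4586, 0.359, 0.2189]
orientation: [1.951, 2.462, 0.001]
force: [0.4, 0.2, -0.5]
opening: 0.0465
```

```bash
python3 - <<'E'
from h import *
delta([.504,.328,.125],.23)
E
```

```text
t 2.2 pos [0.4586 0.359  0.2189] yaw_y deg 13.2 z [ 5.e-04  4.e-04 -1.e+00] F [ 0.38  0.21 -0.48] W [-0.037 -0.012  0.001] open 0.0465 q [0.576 0.082 1.539 0.    1.519 0.346]
angular 0 [ 0.03 -0.01  0.02]
angular 3.141592653589793 [ 2.0000e-02  5.0000e-02 -1.7998e+02]
lin tool cm [-4.061  3.704  9.391] world [ 0.0454 -0.031  -0.0939]
```

{"api": "drive_tool", "payload": {
  "plan": [
    {"claw": 0.5,"linear": [-4.06,3.7,0],"angular": [0,0,0]},
    {"claw": 0.5,"linear": [0,0,4.5],"angular": [0,0,0]},
    {"claw": 0.5,"linear": [0,0,4.9],"angular": [0,0,0]},
    {"claw": 0.5,"linear": [0,0,0],"angular": [0,0,0]},
    {"claw": 0.5,"linear": [0,0,0],"angular": [0,0,0]}
  ]
}}

```text
t: 2.82
tool_pos: [0.5032, 0.3298, 0.1266]
orientation: [1.951, 2.462, 0.003]
force: [-0.3, -0.6, 1.2]
opening: 0.0468
```

```bash
python3 - <<'E'
from h import *
delta([.504,.328,.053],.23)
s=read_camera("scene");t=read_camera("top")
crop(s,395,80,110,120,5,"pics/d1.png"); crop(t,150,175,110,110,5,"pics/d2.png")
st=read_state();M=R.from_rotvec(st["orientation"]).as_matrix()
print(proj(s,st["tool_pos"]),proj(t,st["tool_pos"]))
E
```

```text
t 2.83 pos [0.5032 0.3298 0.1266] yaw_y deg 13.21 z [ 1.6e-03  8.0e-04 -1.0e+00] F [-0.32 -0.58  1.22] W [-0.051 -0.    -0.023] open 0.0468 q [0.495 0.193 1.59  0.    1.358 0.264]
angular 0 [ 0.1  -0.03  0.03]
angular 3.141592653589793 [ 4.0000e-02  1.5000e-01 -1.7997e+02]
lin tool cm [-0.196  0.023  7.36 ] world [ 0.0008 -0.0018 -0.0736]
[[457.42303228 151.2999133 ]] [[194.35216473 225.4394518 ]]
```

View pics/d1.png

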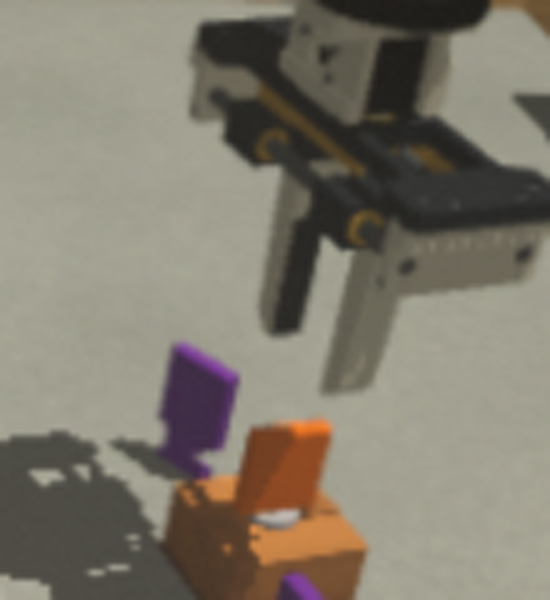

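View pics/d2.png

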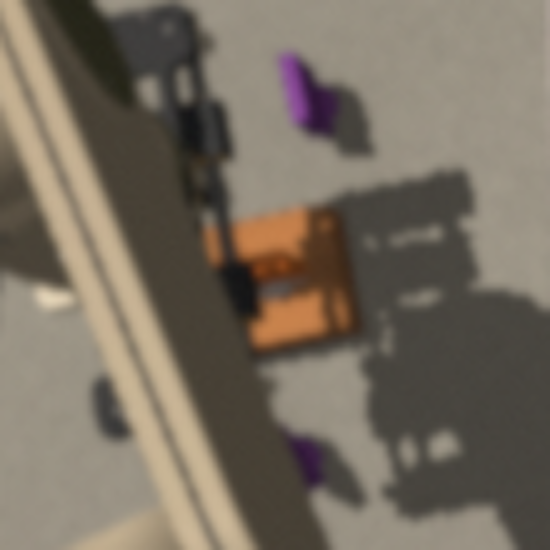

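{"api": "drive_tool", "payload": {
  "plan": [
    {"claw": 0.5,"linear": [-0.2,0,2.5],"angular": [0,0,0]},
    {"claw": 0.5,"linear": [0,0,2.5],"angular": [0,0,0]},
    {"claw": 0.5,"linear": [0,0,2.35],"angular": [0,0,0]},
    {"claw": 0.5,"linear": [0,0,0],"angular": [0,0,0]},
    {"claw": 0.5,"linear": [0,0,0],"angular": [0,0,0]}
  ]
}}

```text
t: 3.55
tool_pos: [0.5043, 0.3282, 0.0535]
orientation: [1.95, 2.461, 0.004]
force: [0.9, 0.0, 0.5]
opening: 0.0465
```

```bash
python3 - <<'E'
from h import *
delta([.504,.328,.053],.23)
s=read_camera("scene")
crop(s,395,80,110,120,5,"pics/e1.png")
E
```

```text
t 3.55 pos [0.5043 0.3282 0.0535] yaw_y deg 13.21 z [ 0.0027  0.0014 -1.    ] F [0.92 0.01 0.46] W [-0.075  0.029 -0.044] open 0.0465 q [ 0.492  0.267  1.645 -0.     1.227  0.261]
angular 0 [ 0.17 -0.04  0.03]
angular 3.141592653589793 [ 7.0000e-02  2.7000e-01 -1.7997e+02]
lin tool cm [-0.01  -0.029  0.049] world [-0.0003 -0.0002 -0.0005]
```

View pics/e1.png

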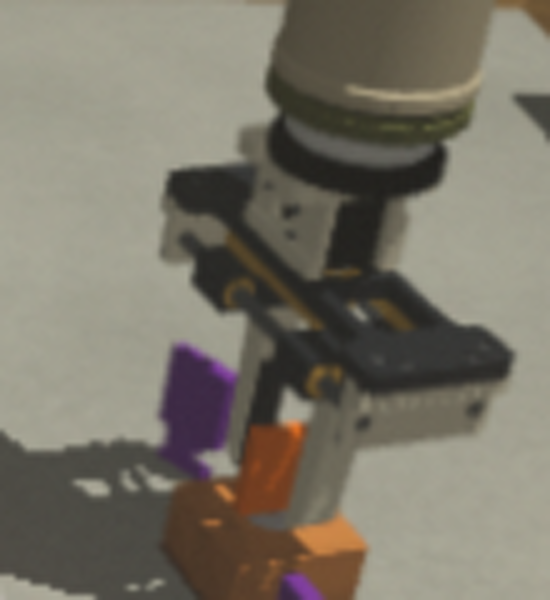

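{"api": "drive_tool", "payload": {
  "plan": [
    {"claw": 0.8,"linear": [0,0,0],"angular": [0,0,0]},
    {"claw": 1,"linear": [0,0,0],"angular": [0,0,0]},
    {"claw": 1,"linear": [0,0,0],"angular": [0,0,0]},
    {"claw": 1,"linear": [0,0,0],"angular": [0,0,0]}
  ],
  "newtons": 10
}}

```text
t: 4.1
tool_pos: [0.503, 0.3273, 0.0511]
orientation: [-1.952, -2.462, 0.0]
force: [0.7, 0.9, 0.9]
opening: 0.0109
```

```bash
python3 - <<'E'
from h import *
delta([.504,.328,.053],.23)
E
```

```text
t 4.1 pos [0.503  0.3273 0.0511] yaw_y deg 13.19 z [-1.e-04 -0.e+00 -1.e+00] F [0.71 0.86 0.94] W [-0.007 -0.053  0.029] open 0.0109 q [0.491 0.269 1.647 0.    1.225 0.261]
angular 0 [-0.01  0.    0.01]
angular 3.141592653589793 [-0.0000e+00 -1.0000e-02 -1.7999e+02]
lin tool cm [ 0.047  0.118 -0.19 ] world [0.001  0.0007 0.0019]
```

{"api": "drive_tool", "payload": {
  "plan": [
    {"claw": 1,"linear": [0,0,0],"angular": [0,0,0]},
    {"claw": 1,"linear": [0,0,0],"angular": [0,0,0]},
    {"claw": 1,"linear": [0,0,-0.6],"angular": [0,0,0]},
    {"claw": 1,"linear": [0,0,-1.2],"angular": [0,0,0]},
    {"claw": 1,"linear": [0,0,-2],"angular": [0,0,0]},
    {"claw": 1,"linear": [0,0,-3],"angular": [0,0,0]},
    {"claw": 1,"linear": [0,0,-4],"angular": [0,0,0]},
    {"claw": 1,"linear": [0,0,-3],"angular": [0,0,0]},
    {"claw": 1,"linear": [0,0,0],"angular": [0,0,0]},
    {"claw": 1,"linear": [0,0,0],"angular": [0,0,0]}
  ],
  "newtons": 40
}}

```text
t: 5.35
tool_pos: [0.5027, 0.3272, 0.1889]
orientation: [-1.952, -2.462, 0.0]
force: [0.2, -0.3, -1.9]
opening: 0.01
```

```bash
python3 - <<'E'
from h import *
import pickle
delta([.558,.004,.14],.06)
s=read_camera("scene");t=read_camera("top")
pickle.dump((s,t),open("p1.pkl","wb"))
crop(s,395,60,130,130,5,"pics/f1.png")
# plate edges crops, rail
crop(s,255,165,130,45,6,"pics/f3.png")
E
```

```text
t 5.35 pos [0.5027 0.3272 0.1889] yaw_y deg 13.19 z [-2.e-04 -1.e-04 -1.e+00] F [ 0.16 -0.28 -1.87] W [-0.055  0.062  0.005] open 0.01 q [0.491 0.145 1.527 0.    1.47  0.261]
angular 0 [-0.01  0.    9.75]
angular 3.141592653589793 [-0.0000e+00 -2.0000e-02 -1.7025e+02]
lin tool cm [-32.726  -1.994   4.889] world [ 0.0553 -0.3232 -0.0489]
```

View pics/f1.png

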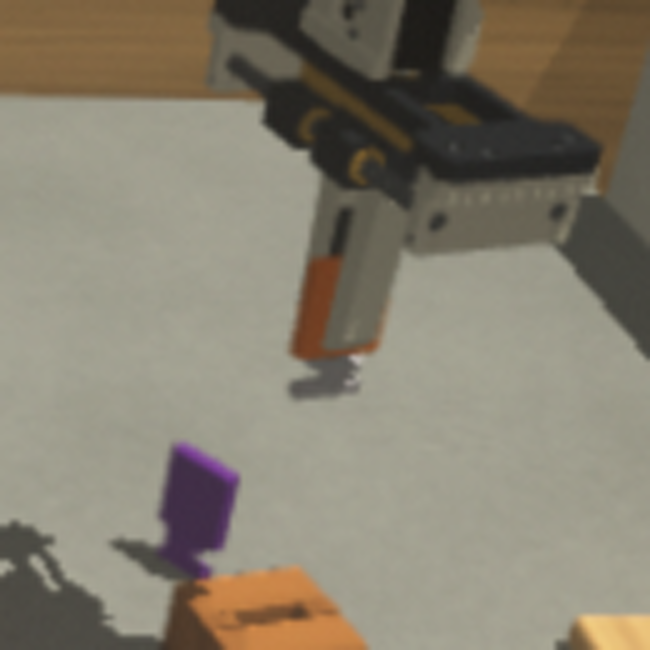

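```bash
python3 - <<'E'
import ov
from h import *
import pickle
s,t=pickle.load(open("p1.pkl","rb"))
a=np.radians(13.19); x,y,z=.5027,.3272,.1889
f=z-.0276
dy=np.array([-np.sin(a),np.cos(a)])
for o in (0,-.006):
    X=np.array([x,y])+dy*o
    ov.wire(s,X[0],X[1],a,f+.0205,f+.0665,435,90,60,60,10,f"pics/g{int(-o*1000)}.png",extra=[(X[0],X[1],a,f,f+.007,.008,.032,(255,0,0))])
a1=[cv2.imread(f"pics/g{i}.png") for i in(0,6)]
cv2.imwrite("pics/g.png",cv2.resize(np.hstack(a1),None,fx=.66,fy=.66))
E
```

```text
(no output)
```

View pics/g.png

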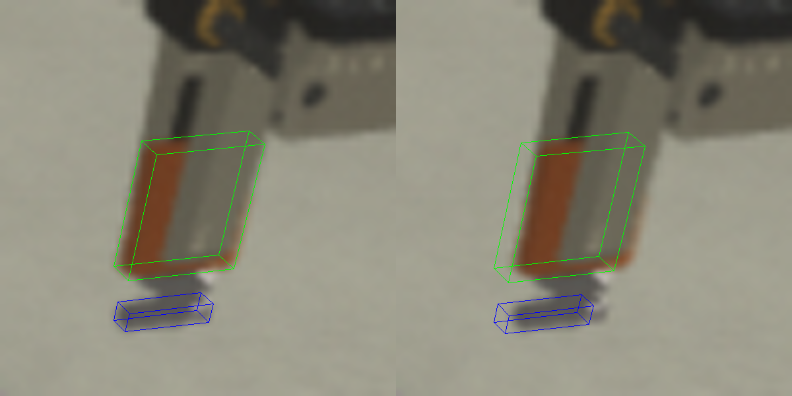

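View pics/f3.png

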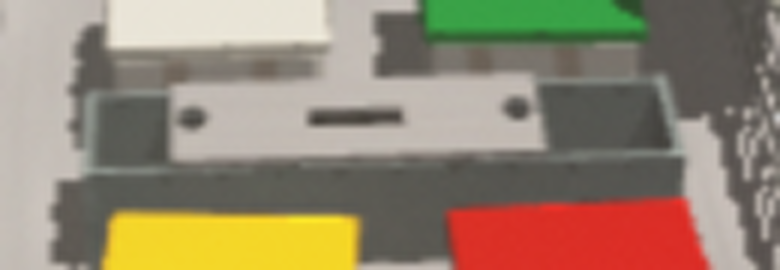

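```bash
python3 - <<'E'
from h import *
import pickle
for f in("p0.pkl","p1.pkl"):
  for k,p in zip("st",pickle.load(open(f,"rb"))):
    if f=="p1.pkl" and k=="t": pass
    g=cv2.cvtColor(p["pixels"],cv2.COLOR_RGB2GRAY).astype(float)
    def cen(u0,v0,u1,v1):
        w=g[v0:v1,u0:u1]; w=np.clip(np.percentile(w,75)-15-w,0,None)
        V,U=np.mgrid[v0:v1,u0:u1]; c=np.array([(w*U).sum(),(w*V).sum()])/w.sum()
        th=.5*np.arctan2(2*(w*(U-c[0])*(V-c[1])).sum(),(w*((U-c[0])**2-(V-c[1])**2)).sum())
        return c,th
    if k=="s": B=[(303,180,326,189),(283,181,291,189),(337,179,345,187)]
    else: B=[(315,205,333,213),(298,206,306,214),(343,204,351,212)]
    r=[cen(*b) for b in B]
    S=back(p,r[0][0],.074)[0];c,th=r[0]
    e=back(p,[c+5*np.array([np.cos(th),np.sin(th)]),c-5*np.array([np.cos(th),np.sin(th)])],.074); d=e[0]-e[1]
    sc=back(p,[r[1][0],r[2][0]],.076); d2=sc[0]-sc[1]
    print(f,k,"slot",S[:2].round(4),"yaw",np.arctan(-d[0]/d[1]).round(3),"screws",sc[:,:2].round(4).tolist(),np.arctan(-d2[0]/d2[1]).round(3),np.linalg.norm(d2).round(4))
s,t=pickle.load(open("p0.pkl","rb"))
q=np.array([(170,85),(542,73),(545,150),(172,160)])/6+[255,165]
print("plate corners s",back(s,q,.074).round(4))
# rail ends top
E
```

```text
p0.pkl s slot [0.5583 0.0035] yaw 0.035 screws [[0.5623, -0.0578], [0.5543, 0.0646]] 0.065 0.1226
p0.pkl t slot [0.558  0.0046] yaw 0.065 screws [[0.5545, 0.0654], [0.5616, -0.0604]] 0.057 0.126
p1.pkl s slot [0.5583 0.0035] yaw 0.035 screws [[0.5623, -0.0579], [0.5543, 0.0646]] 0.065 0.1227
p1.pkl t slot [0.558  0.0046] yaw 0.066 screws [[0.5545, 0.0655], [0.5616, -0.0604]] 0.057 0.1261
plate corners s [[ 0.5399 -0.0647  0.074 ]
 [ 0.5316  0.0752  0.074 ]
 [ 0.58    0.0733  0.074 ]
 [ 0.5864 -0.0613  0.074 ]]
```

{"api": "drive_tool", "payload": {
  "plan": [
    {"claw": 1,"linear": [0,0,0],"angular": [0,0,9.75]},
    {"claw": 1,"linear": [-3.0,0.33,0],"angular": [0,0,0]},
    {"claw": 1,"linear": [-5.0,0.55,0],"angular": [0,0,0]},
    {"claw": 1,"linear": [-6.0,0.66,0],"angular": [0,0,0]},
    {"claw": 1,"linear": [-6.0,0.66,0],"angular": [0,0,0]},
    {"claw": 1,"linear": [-6.0,0.66,0],"angular": [0,0,0]},
    {"claw": 1,"linear": [-4.5,0.5,0],"angular": [0,0,0]},
    {"claw": 1,"linear": [-2.09,0.22,0],"angular": [0,0,0]},
    {"claw": 1,"linear": [0,0,3],"angular": [0,0,0]},
    {"claw": 1,"linear": [0,0,3],"angular": [0,0,0]},
    {"claw": 1,"linear": [0,0,0.8],"angular": [0,0,0]},
    {"claw": 1,"linear": [0,0,0],"angular": [0,0,0]}
  ]
}}

```text
t: 6.95
tool_pos: [0.5577, 0.0047, 0.1206]
orientation: [-2.152, -2.287, 0.001]
force: [-0.6, -0.3, -0.8]
opening: 0.0098
```

{"api": "drive_tool", "payload": {
  "plan": [
    {"claw": 1,"linear": [0,0,0],"angular": [0,0,0]},
    {"claw": 1,"linear": [0,0,0],"angular": [0,0,0]},
    {"claw": 1,"linear": [0,0,0],"angular": [0,0,0]}
  ]
}}

```text
t: 7.32
tool_pos: [0.5588, 0.0042, 0.122]
orientation: [2.153, 2.287, 0.001]
force: [-0.3, 0.7, -0.6]
opening: 0.01
```

```bash
python3 - <<'E'
from h import *
import pickle,ov
delta([.558,.004,.1016],.06)
s=read_camera("scene");t=read_camera("top")
pickle.dump((s,t),open("p2.pkl","wb"))
st=read_state(); x,y,z=st["tool_pos"]; M=R.from_rotvec(st["orientation"]).as_matrix(); a=np.arctan2(M[1,1],M[0,1]); f=z-.0276
ov.wire(s,x,y,a,f+.0205,f+.0665,275,135,80,65,9,"pics/i1.png",extra=[(x,y,a,f,f+.007,.008,.032,(255,0,0)),(.558,.004,.06,.074,.074,.0105,.0355,(0,0,255))])
crop(t,270,170,110,80,6,"pics/i2.png")
E
```

```text
t 7.33 pos [0.5588 0.0042 0.122 ] yaw_y deg 3.45 z [ 1.3e-03 -1.0e-04 -1.0e+00] F [-0.3   0.7  -0.62] W [-0.065  0.057 -0.025] open 0.01 q [-0.084  0.085  1.717  0.     1.339 -0.144]
angular 0 [0.07 0.01 0.01]
angular 3.141592653589793 [-1.0000e-02  1.2000e-01 -1.7999e+02]
lin tool cm [-0.011 -0.082  2.037] world [-0.0008 -0.0002 -0.0204]
```

View pics/i1.png

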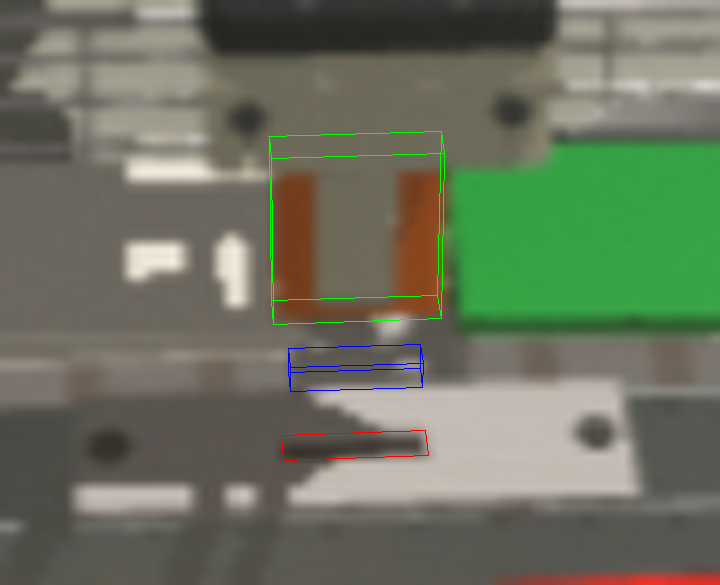

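{"api": "drive_tool", "payload": {
  "plan": [
    {"claw": 1,"linear": [0,0,0.8],"angular": [0,0,0]},
    {"claw": 1,"linear": [0,0,0.7],"angular": [0,0,0]},
    {"claw": 1,"linear": [0,0,0],"angular": [0,0,0]},
    {"claw": 1,"linear": [0,0,0],"angular": [0,0,0]}
  ]
}}

```text
t: 7.92
tool_pos: [0.5582, 0.0042, 0.106]
orientation: [-2.154, -2.287, 0.0]
force: [-0.1, 0.2, -0.3]
opening: 0.01
```

{"api": "drive_tool", "payload": {
  "plan": [
    {"claw": 1,"linear": [0,0,0],"angular": [0,0,0]}
  ]
}}

```text
t: 8.05
tool_pos: [0.5585, 0.0041, 0.1064]
orientation: [2.153, 2.287, 0.0]
force: [-0.9, 0.1, -0.9]
opening: 0.0096
```

{"api": "drive_tool", "payload": {
  "plan": [
    {"claw": 1,"linear": [0,0,0],"angular": [0,0,0]}
  ]
}}

```text
t: 8.18
tool_pos: [0.5585, 0.0041, 0.1064]
orientation: [2.153, 2.287, 0.0]
force: [-0.2, -0.4, -0.6]
opening: 0.0097
```

```bash
python3 - <<'E'
from h import *
import pickle,ov
delta([.558,.004,.1016],.06)
s=read_camera("scene");t=read_camera("top")
pickle.dump((s,t),open("p3.pkl","wb"))
st=read_state(); x,y,z=st["tool_pos"]; M=R.from_rotvec(st["orientation"]).as_matrix(); a=np.arctan2(M[1,1],M[0,1]); f=z-.0276
crop(s,275,135,80,65,9,"pics/j1.png")
E
```

```text
t 8.18 pos [0.5585 0.0041 0.1064] yaw_y deg 3.44 z [ 5.e-04 -1.e-04 -1.e+00] F [-0.21 -0.39 -0.64] W [-0.051  0.09  -0.027] open 0.0097 q [-0.084  0.1    1.73  -0.     1.311 -0.144]
angular 0 [0.03 0.   0.  ]
angular 3.141592653589793 [-1.0e-02  4.0e-02 -1.8e+02]
lin tool cm [-0.01  -0.048  0.482] world [-0.0005 -0.0001 -0.0048]
```

View pics/j1.png

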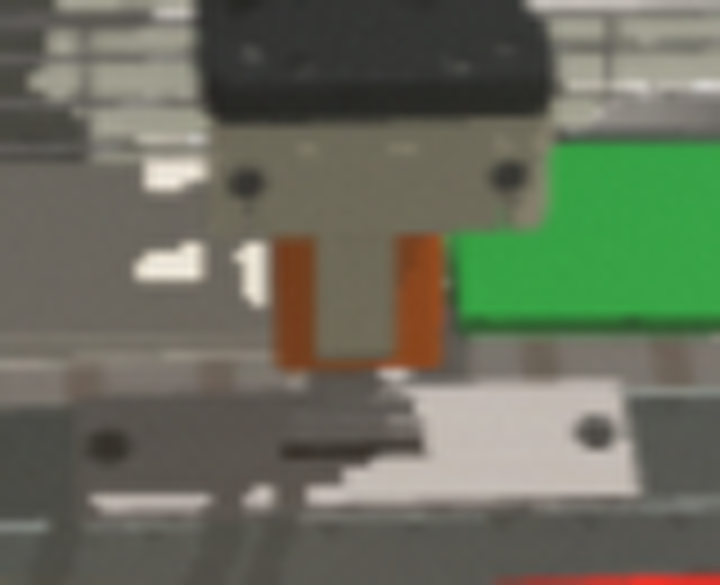

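{"api": "drive_tool", "payload": {
  "plan": [
    {"claw": 1,"linear": [0,-0.03,0.15],"angular": [0,0,0]},
    {"claw": 1,"linear": [0,0,0.1],"angular": [0,0,0]},
    {"claw": 1,"linear": [0,0,0.1],"angular": [0,0,0]},
    {"claw": 1,"linear": [0,0,0],"angular": [0,0,0]}
  ]
}}

```text
t: 8.78
tool_pos: [0.5578, 0.0041, 0.1024]
orientation: [-2.154, -2.287, 0.0]
force: [0.3, 0.6, -0.8]
opening: 0.0097
```

{"api": "drive_tool", "payload": {
  "plan": [
    {"claw": 1,"linear": [0,0,0.1],"angular": [0,0,0]},
    {"claw": 1,"linear": [0,0,0],"angular": [0,0,0]}
  ]
}}

```text
t: 9.02
tool_pos: [0.5579, 0.0041, 0.1016]
orientation: [-2.154, -2.287, 0.0]
force: [-0.4, 0.2, -0.7]
opening: 0.0098
```

{"api": "drive_tool", "payload": {
  "plan": [
    {"claw": 1,"linear": [0,0,0.1],"angular": [0,0,0]},
    {"claw": 1,"linear": [0,0,0],"angular": [0,0,0]}
  ]
}}

```text
t: 9.28
tool_pos: [0.5579, 0.0041, 0.1005]
orientation: [-2.154, -2.287, 0.0]
force: [-0.2, 1.0, -1.1]
opening: 0.0102
```

```bash
python3 - <<'E'
from h import *
delta([.558,.004,.1016],.06)
s=read_camera("scene")
crop(s,275,135,80,65,9,"pics/k1.png")
E
```

```text
t 9.28 pos [0.5579 0.0041 0.1005] yaw_y deg 3.44 z [-2.e-04 -0.e+00 -1.e+00] F [-0.22  1.02 -1.15] W [-0.097  0.064 -0.039] open 0.0102 q [-0.084  0.105  1.736 -0.     1.301 -0.145]
angular 0 [-0.01  0.    0.01]
angular 3.141592653589793 [-0.0000e+00 -1.0000e-02 -1.7999e+02]
lin tool cm [-0.012  0.007 -0.107] world [ 0.0001 -0.0001  0.0011]
```

View pics/k1.png

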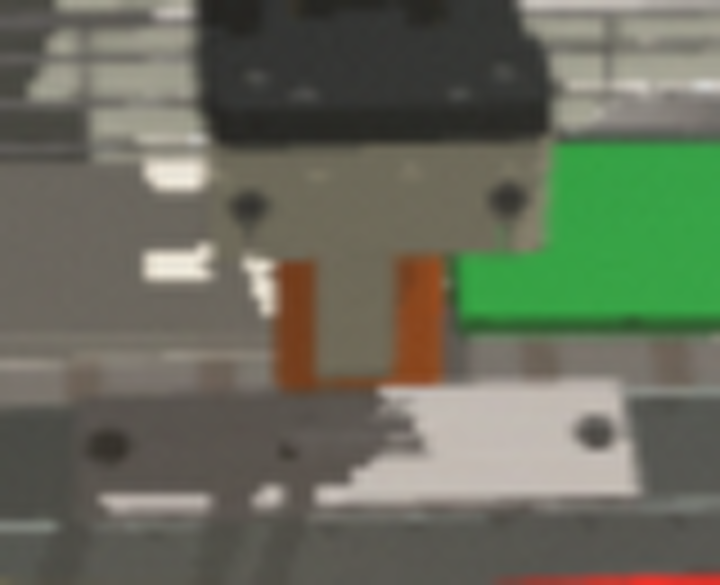

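{"api": "drive_tool", "payload": {
  "plan": [
    {"claw": 1,"linear": [-0.1,0,0],"angular": [0,0,0]},
    {"claw": 1,"linear": [0,0,0.1],"angular": [0,0,0]},
    {"claw": 1,"linear": [0,0,0],"angular": [0,0,0]}
  ]
}}

```text
t: 9.7
tool_pos: [0.558, 0.0031, 0.0995]
orientation: [-2.154, -2.287, 0.0]
force: [0.6, -0.1, -0.4]
opening: 0.0094
```

{"api": "drive_tool", "payload": {
  "plan": [
    {"claw": 1,"linear": [0,0,0.1],"angular": [0,0,0]},
    {"claw": 1,"linear": [0,0,0],"angular": [0,0,0]}
  ]
}}

```text
t: 9.95
tool_pos: [0.5579, 0.0031, 0.0985]
orientation: [-2.154, -2.287, 0.0]
force: [-0.2, -0.0, -0.5]
opening: 0.0096
```

{"api": "drive_tool", "payload": {
  "plan": [
    {"claw": 1,"linear": [0,0,0.1],"angular": [0,0,0]},
    {"claw": 1,"linear": [0,0,0],"angular": [0,0,0]}
  ]
}}

```text
t: 10.2
tool_pos: [0.558, 0.0032, 0.0975]
orientation: [-2.154, -2.287, 0.0]
force: [-0.4, -0.4, -1.1]
opening: 0.0096
```

```bash
python3 - <<'E'
from h import *
delta([.558,.004,.1016],.06)
s=read_camera("scene")
crop(s,275,135,80,65,9,"pics/l1.png")
E
```

```text
t 10.2 pos [0.558  0.0032 0.0975] yaw_y deg 3.45 z [-2.e-04  0.e+00 -1.e+00] F [-0.37 -0.4  -1.15] W [-0.124  0.018  0.062] open 0.0096 q [-0.086  0.109  1.738 -0.     1.295 -0.146]
angular 0 [-0.01 -0.    0.01]
angular 3.141592653589793 [ 0.0000e+00 -2.0000e-02 -1.7999e+02]
lin tool cm [ 0.085  0.008 -0.409] world [0.     0.0008 0.0041]
```

View pics/l1.png

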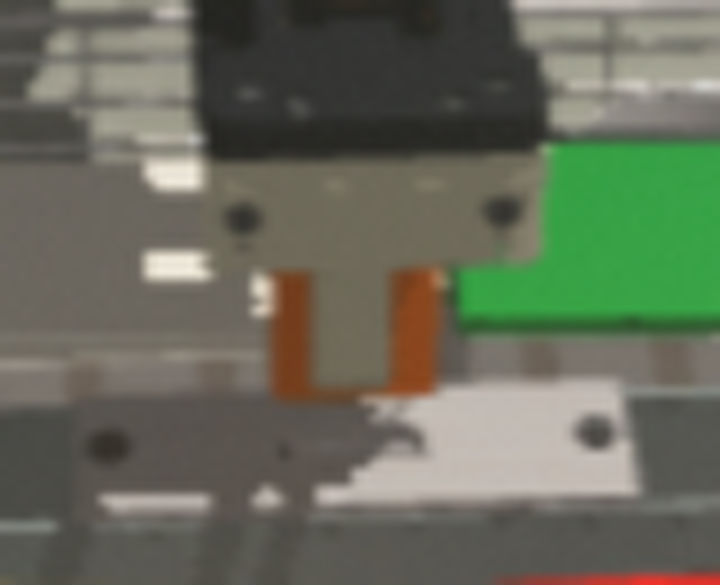

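{"api": "drive_tool", "payload": {
  "plan": [
    {"claw": 1,"linear": [0,0,0.1],"angular": [0,0,0]},
    {"claw": 1,"linear": [0,0,0.1],"angular": [0,0,0]},
    {"claw": 1,"linear": [0,0,0],"angular": [0,0,0]}
  ]
}}

```text
t: 10.62
tool_pos: [0.5579, 0.0031, 0.0955]
orientation: [-2.154, -2.287, 0.0]
force: [0.0, -0.0, -1.0]
opening: 0.0098
```

{"api": "drive_tool", "payload": {
  "plan": [
    {"claw": 1,"linear": [0,0,0.1],"angular": [0,0,0]},
    {"claw": 1,"linear": [0,0,0.1],"angular": [0,0,0]},
    {"claw": 1,"linear": [0,0,0],"angular": [0,0,0]}
  ]
}}

```text
t: 11.0
tool_pos: [0.5581, 0.0031, 0.0936]
orientation: [-2.154, -2.287, 0.0]
force: [-0.0, 0.3, 0.3]
opening: 0.0098
```

{"api": "drive_tool", "payload": {
  "plan": [
    {"claw": 1,"linear": [0,0,0.1],"angular": [0,0,0]},
    {"claw": 1,"linear": [0,0,0.1],"angular": [0,0,0]},
    {"claw": 1,"linear": [0,0,0],"angular": [0,0,0]}
  ]
}}

```text
t: 11.38
tool_pos: [0.5582, 0.0031, 0.0918]
orientation: [2.154, 2.287, 0.0]
force: [-1.3, -0.1, 1.1]
opening: 0.0097
```

```bash
python3 - <<'E'
from h import *
delta([.558,.004,.1016],.06)
s=read_camera("scene")
crop(s,275,135,80,65,9,"pics/n1.png")
E
```

```text
t 11.38 pos [0.5582 0.0031 0.0918] yaw_y deg 3.45 z [ 2.e-04 -1.e-04 -1.e+00] F [-1.27 -0.11  1.07] W [-0.109  0.186  0.009] open 0.0097 q [-0.086  0.115  1.743 -0.     1.284 -0.146]
angular 0 [0.01 0.   0.01]
angular 3.141592653589793 [-1.0000e-02  2.0000e-02 -1.7999e+02]
lin tool cm [ 0.09  -0.01  -0.985] world [-0.0002  0.0009  0.0098]
```

View pics/n1.png

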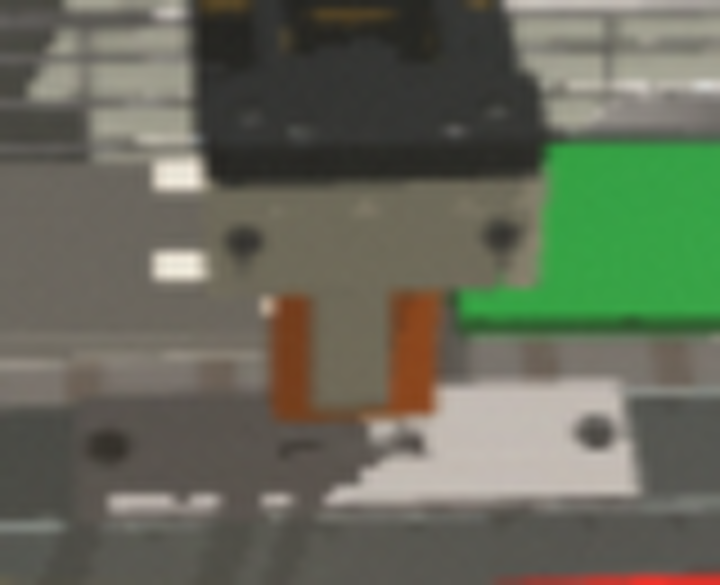

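{"api": "drive_tool", "payload": {
  "plan": [
    {"claw": 1,"linear": [0,0,0.1],"angular": [0,0,0]},
    {"claw": 1,"linear": [0,0,0.1],"angular": [0,0,0]},
    {"claw": 1,"linear": [0,0,0.1],"angular": [0,0,0]},
    {"claw": 1,"linear": [0,0,0.1],"angular": [0,0,0]},
    {"claw": 1,"linear": [0,0,0],"angular": [0,0,0]}
  ]
}}

```text
t: 12.05
tool_pos: [0.5582, 0.0031, 0.0877]
orientation: [2.154, 2.287, 0.0]
force: [-1.8, 0.7, 3.8]
opening: 0.0095
```

{"api": "drive_tool", "payload": {
  "plan": [
    {"claw": 1,"linear": [0,0,0.1],"angular": [0,0,0]},
    {"claw": 1,"linear": [0,0,0],"angular": [0,0,0]}
  ]
}}

```text
t: 12.3
tool_pos: [0.5582, 0.0031, 0.0867]
orientation: [2.154, 2.287, 0.0]
force: [-1.3, 0.6, 4.3]
opening: 0.0098
```

{"api": "drive_tool", "payload": {
  "plan": [
    {"claw": 1,"linear": [0,0,0.06],"angular": [0,0,0]},
    {"claw": 1,"linear": [0,0,0],"angular": [0,0,0]}
  ]
}}

```text
t: 12.55
tool_pos: [0.5582, 0.0031, 0.0861]
orientation: [2.153, 2.287, 0.0]
force: [-1.2, -0.4, 4.0]
opening: 0.01
```

```bash
python3 - <<'E'
from h import *
delta([.558,.004,.0856],.06)
s=read_camera("scene")
crop(s,275,135,80,65,9,"pics/o1.png")
E
```

```text
t 12.55 pos [0.5582 0.0031 0.0861] yaw_y deg 3.45 z [ 3.e-04 -1.e-04 -1.e+00] F [-1.23 -0.41  4.01] W [-0.008  0.279  0.016] open 0.01 q [-0.086  0.121  1.747 -0.     1.273 -0.146]
angular 0 [0.02 0.   0.01]
angular 3.141592653589793 [-1.0000e-02  3.0000e-02 -1.7999e+02]
lin tool cm [ 0.089 -0.013  0.053] world [-0.0002  0.0009 -0.0005]
```

View pics/o1.png

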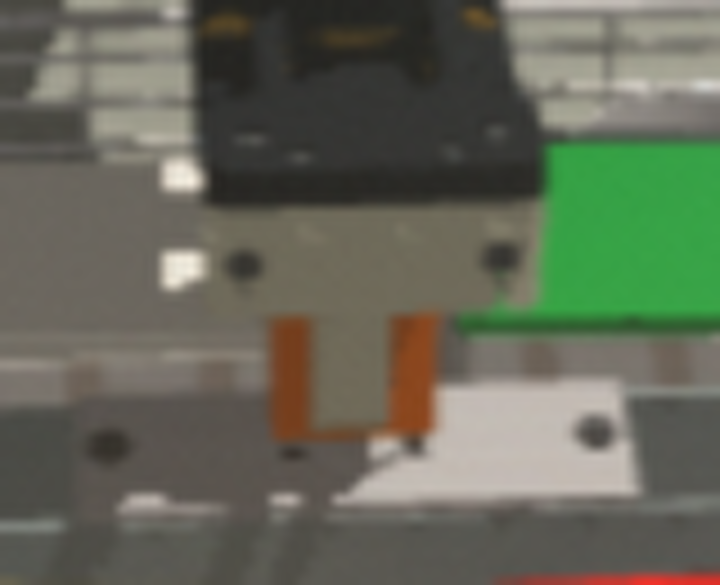

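{"api": "drive_tool", "payload": {
  "plan": [
    {"claw": 1,"linear": [0,-0.05,0.04],"angular": [0,0,0]},
    {"claw": 1,"linear": [0,0,0],"angular": [0,0,0]},
    {"claw": 1,"linear": [0,0,0],"angular": [0,0,0]}
  ]
}}

```text
t: 12.98
tool_pos: [0.558, 0.0031, 0.0859]
orientation: [2.153, 2.287, 0.001]
force: [2.3, 0.9, 5.2]
opening: 0.0097
```

{"api": "drive_tool", "payload": {
  "plan": [
    {"claw": 1,"linear": [0,0,0.04],"angular": [0,0,0]},
    {"claw": 1,"linear": [0,0,0],"angular": [0,0,0]},
    {"claw": 1,"linear": [0,0,0],"angular": [0,0,0]}
  ]
}}

```text
t: 13.35
tool_pos: [0.558, 0.0031, 0.0855]
orientation: [2.153, 2.287, 0.001]
force: [3.4, -0.0, 4.9]
opening: 0.01
```

{"api": "drive_tool", "payload": {
  "plan": [
    {"claw": 1,"linear": [0,0.025,0.03],"angular": [0,0,0]},
    {"claw": 1,"linear": [0,0,0],"angular": [0,0,0]},
    {"claw": 1,"linear": [0,0,0],"angular": [0,0,0]}
  ]
}}

```text
t: 13.72
tool_pos: [0.558, 0.0031, 0.0851]
orientation: [2.153, 2.287, 0.001]
force: [1.7, 0.4, 5.6]
opening: 0.0099
```

{"api": "drive_tool", "payload": {
  "plan": [
    {"claw": 1,"linear": [0,0,0.03],"angular": [0,0,0]},
    {"claw": 1,"linear": [0,0,0],"angular": [0,0,0]},
    {"claw": 1,"linear": [0,0,0],"angular": [0,0,0]}
  ]
}}

```text
t: 14.1
tool_pos: [0.5581, 0.0031, 0.085]
orientation: [2.153, 2.287, 0.001]
force: [1.2, 1.0, 7.2]
opening: 0.0097
```

{"api": "drive_tool", "payload": {
  "plan": [
    {"claw": 1,"linear": [0,0,0],"angular": [0,0,4]},
    {"claw": 1,"linear": [0,0,0],"angular": [0,0,6]},
    {"claw": 1,"linear": [0,0,0],"angular": [0,0,6]},
    {"claw": 1,"linear": [0,0,0],"angular": [0,0,6]},
    {"claw": 1,"linear": [0,0,0],"angular": [0,0,4]},
    {"claw": 1,"linear": [0,0,0],"angular": [0,0,0]}
  ]
}}

```text
t: 14.85
tool_pos: [0.5578, 0.003, 0.0851]
orientation: [2.614, 1.743, -0.0]
force: [-2.3, 0.4, 8.9]
opening: 0.01
```

```bash
python3 - <<'E'
from h import *
delta([.558,.0031,.085],.06+np.pi/2)
E
```

```text
t 14.85 pos [0.5578 0.003  0.0851] yaw_y deg -22.62 z [-0.e+00 -1.e-04 -1.e+00] F [-2.33  0.36  8.9 ] W [-0.019  0.165 -0.105] open 0.01 q [-0.086  0.122  1.748 -0.     1.272  0.308]
angular 0 [-1.0000e-02  1.0000e-02 -1.1606e+02]
angular 3.141592653589793 [1.000e-02 1.000e-02 6.394e+01]
lin tool cm [0.014 0.017 0.007] world [ 0.0002  0.0001 -0.0001]
```

{"api": "drive_tool", "payload": {
  "plan": [
    {"claw": 1,"linear": [0,0,0],"angular": [0,0,6]},
    {"claw": 1,"linear": [0,0,0],"angular": [0,0,8]},
    {"claw": 1,"linear": [0,0,0],"angular": [0,0,8]},
    {"claw": 1,"linear": [0,0,0],"angular": [0,0,8]},
    {"claw": 1,"linear": [0,0,0],"angular": [0,0,8]},
    {"claw": 1,"linear": [0,0,0],"angular": [0,0,8]},
    {"claw": 1,"linear": [0,0,0],"angular": [0,0,8]},
    {"claw": 1,"linear": [0,0,0],"angular": [0,0,6]},
    {"claw": 1,"linear": [0,0,0],"angular": [0,0,4]},
    {"claw": 1,"linear": [0,0,0],"angular": [0,0,0]},
    {"claw": 1,"linear": [0,0,0],"angular": [0,0,0]}
  ]
}}

```text
t: 16.23
tool_pos: [0.5577, 0.0032, 0.0851]
orientation: [-3.14, -0.094, 0.001]
force: [-1.1, 0.4, 8.6]
opening: 0.0096
```

```bash
python3 - <<'E'
from h import *
delta([.558,.0031,.085],.06+np.pi/2)
s=read_camera("scene")
crop(s,275,135,80,65,9,"pics/q1.png")
E
```

```text
t 16.23 pos [0.5577 0.0032 0.0851] yaw_y deg -86.56 z [-3.e-04  1.e-04 -1.e+00] F [-1.05  0.4   8.55] W [0.186 0.332 0.016] open 0.0096 q [-0.086  0.122  1.748  0.     1.272  1.424]
angular 0 [-3.0e-02 -2.0e-02 -1.8e+02]
angular 3.141592653589793 [-0.01  0.02  0.  ]
lin tool cm [0.033 0.012 0.005] world [ 0.0003 -0.0001 -0.0001]
```

View pics/q1.png

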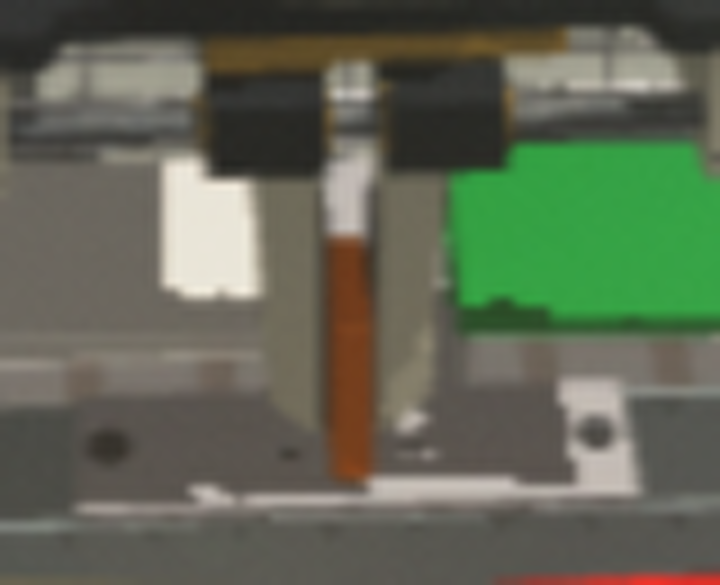

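```bash
python3 - <<'E'
from h import *
import pickle
s=read_camera("scene"); pickle.dump(s,open("p4.pkl","wb"))
h=cv2.cvtColor(s["pixels"],cv2.COLOR_RGB2HSV).astype(int)
st=read_state(); print(st["tool_pos"].round(4))
for v in range(163,188,2):
    w=np.clip(h[v,305:325,1]-90,0,None)*(h[v,305:325,0]<14); u=(w*np.arange(305,325)).sum()/max(w.sum(),1)
    a=.06; 
    # front face point: x=.558+.02cos, find z at row v on plane x, then y
    k=back(s,[(u,v)],0)[0]; c=np.array(s["xyz"]); d=k-c; q=c+d*((.578-c[0])/d[0])
    print(v,w.sum(),u.round(2),q.round(4),"stem y",(q[1]-.02*np.sin(a)).round(4))
E
```

```text
[0.5576 0.0032 0.085 ]
163 383 313.1 [0.578  0.002  0.1424] stem y 0.0008
165 396 313.16 [0.578  0.0021 0.1374] stem y 0.0009
167 407 313.21 [0.578  0.0022 0.1324] stem y 0.001
169 432 313.38 [0.578  0.0026 0.1274] stem y 0.0014
171 460 313.51 [0.578  0.0029 0.1223] stem y 0.0017
173 462 313.48 [0.578  0.0028 0.1172] stem y 0.0016
175 460 313.45 [0.578  0.0028 0.1121] stem y 0.0016
177 464 313.44 [0.578  0.0028 0.1069] stem y 0.0016
179 424 313.28 [0.578  0.0025 0.1017] stem y 0.0013
181 458 313.47 [0.578  0.0029 0.0964] stem y 0.0017
183 435 313.5 [0.578  0.003  0.0911] stem y 0.0018
185 422 313.63 [0.578  0.0033 0.0858] stem y 0.0021
187 366 313.55 [0.578  0.0031 0.0805] stem y 0.0019
```

{"api": "drive_tool", "payload": {
  "plan": [
    {"claw": 1,"linear": [0,-0.07,0],"angular": [0,0,0]},
    {"claw": 1,"linear": [-0.05,-0.06,0],"angular": [0,0,0]},
    {"claw": 1,"linear": [0,0,0],"angular": [0,0,0]}
  ]
}}

```text
t: 16.7
tool_pos: [0.5575, 0.0035, 0.0851]
orientation: [3.139, 0.094, 0.001]
force: [1.7, -3.8, 6.4]
opening: 0.0098
```

{"api": "drive_tool", "payload": {
  "plan": [
    {"claw": 1,"linear": [0,0,-0.1],"angular": [0,0,0]},
    {"claw": 1,"linear": [0,0,0],"angular": [0,0,0]}
  ]
}}

```text
t: 16.95
tool_pos: [0.5574, 0.0037, 0.0858]
orientation: [3.139, 0.094, 0.0]
force: [1.4, -3.0, 4.9]
opening: 0.0095
```

{"api": "drive_tool", "payload": {
  "plan": [
    {"claw": 1,"linear": [0,0,-0.1],"angular": [0,0,0]},
    {"claw": 1,"linear": [0,0,0],"angular": [0,0,0]}
  ]
}}

```text
t: 17.2
tool_pos: [0.5571, 0.0041, 0.0866]
orientation: [3.14, 0.094, -0.0]
force: [1.1, -3.1, 5.1]
opening: 0.0097
```

{"api": "drive_tool", "payload": {
  "plan": [
    {"claw": 1,"linear": [0,0,-0.05],"angular": [0,0,0]},
    {"claw": 1,"linear": [0,0,0],"angular": [0,0,0]}
  ]
}}

```text
t: 17.45
tool_pos: [0.557, 0.0043, 0.087]
orientation: [3.14, 0.094, -0.001]
force: [0.7, -2.9, 3.5]
opening: 0.0096
```

{"api": "drive_tool", "payload": {
  "plan": [
    {"claw": 1,"linear": [0,0,-0.05],"angular": [0,0,0]},
    {"claw": 1,"linear": [0,0,0],"angular": [0,0,0]}
  ]
}}

```text
t: 17.7
tool_pos: [0.557, 0.0044, 0.0875]
orientation: [-3.14, -0.094, 0.001]
force: [0.6, -2.6, 3.6]
opening: 0.01
```

{"api": "drive_tool", "payload": {
  "plan": [
    {"claw": 1,"linear": [0,0,-0.05],"angular": [0,0,0]},
    {"claw": 1,"linear": [0,0,0],"angular": [0,0,0]}
  ]
}}

```text
t: 17.95
tool_pos: [0.557, 0.0044, 0.088]
orientation: [-3.14, -0.094, 0.001]
force: [0.3, -2.3, 3.2]
opening: 0.0096
```

{"api": "drive_tool", "payload": {
  "plan": [
    {"claw": 1,"linear": [0,0,-0.05],"angular": [0,0,0]},
    {"claw": 1,"linear": [0,0,0],"angular": [0,0,0]}
  ]
}}

```text
t: 18.2
tool_pos: [0.557, 0.0045, 0.0885]
orientation: [-3.14, -0.094, 0.001]
force: [-0.0, -2.2, 4.1]
opening: 0.0098
```

{"api": "drive_tool", "payload": {
  "plan": [
    {"claw": 1,"linear": [0,0,-0.05],"angular": [0,0,0]},
    {"claw": 1,"linear": [0,0,0],"angular": [0,0,0]}
  ]
}}

```text
t: 18.45
tool_pos: [0.5571, 0.0045, 0.0891]
orientation: [-3.14, -0.094, 0.001]
force: [-0.7, -2.5, 2.6]
opening: 0.01
```

{"api": "drive_tool", "payload": {
  "plan": [
    {"claw": 1,"linear": [0,0,-0.05],"angular": [0,0,0]},
    {"claw": 1,"linear": [0,0,0],"angular": [0,0,0]}
  ]
}}

```text
t: 18.7
tool_pos: [0.5571, 0.0045, 0.0896]
orientation: [-3.14, -0.094, 0.001]
force: [-1.6, -1.6, 2.6]
opening: 0.0101
```

```bash
python3 - <<'E'
from h import *
delta([.558,.0031,.085],.06+np.pi/2)
E
```

```text
t 18.7 pos [0.5571 0.0045 0.0896] yaw_y deg -86.56 z [-3.e-04  1.e-04 -1.e+00] F [-1.6  -1.59  2.55] W [-0.434  0.374  0.016] open 0.0101 q [-0.084  0.115  1.747  0.     1.28   1.427]
angular 0 [-3.0000e-02 -2.0000e-02 -1.7999e+02]
angular 3.141592653589793 [-0.01  0.02  0.01]
lin tool cm [0.085 0.141 0.455] world [ 0.0009 -0.0014 -0.0046]
```

{"api": "drive_tool", "payload": {
  "plan": [
    {"claw": 1,"linear": [0,0.05,-0.05],"angular": [0,0,0]},
    {"claw": 1,"linear": [0,0,0],"angular": [0,0,0]}
  ]
}}

```text
t: 18.95
tool_pos: [0.5571, 0.0044, 0.09]
orientation: [-3.139, -0.095, 0.001]
force: [-0.9, 1.4, 2.5]
opening: 0.0096
```

{"api": "drive_tool", "payload": {
  "plan": [
    {"claw": 1,"linear": [0,0,-0.05],"angular": [0,0,0]},
    {"claw": 1,"linear": [0,0,0],"angular": [0,0,0]}
  ]
}}

```text
t: 19.2
tool_pos: [0.5572, 0.0041, 0.0906]
orientation: [-3.14, -0.095, 0.0]
force: [-1.4, 1.7, 2.8]
opening: 0.0098
```

{"api": "drive_tool", "payload": {
  "plan": [
    {"claw": 1,"linear": [0,0,-0.05],"angular": [0,0,0]},
    {"claw": 1,"linear": [0,0,0],"angular": [0,0,0]}
  ]
}}

```text
t: 19.45
tool_pos: [0.5571, 0.0041, 0.0906]
orientation: [-3.14, -0.094, 0.0]
force: [2.4, 3.3, -3.9]
opening: 0.0098
```

{"api": "drive_tool", "payload": {
  "plan": [
    {"claw": 1,"linear": [0,0,-0.03],"angular": [0,0,0]},
    {"claw": 1,"linear": [0,0,0],"angular": [0,0,0]}
  ]
}}

```text
t: 19.7
tool_pos: [0.5571, 0.0041, 0.0907]
orientation: [-3.14, -0.094, 0.001]
force: [3.1, 3.7, -8.0]
opening: 0.0097
```

```bash
python3 - <<'E'
from h import *
delta([.558,.0031,.085],.06+np.pi/2)
s=read_camera("scene")
crop(s,275,135,80,65,9,"pics/r1.png")
E
```

```text
t 19.7 pos [0.5571 0.0041 0.0907] yaw_y deg -86.56 z [-3.e-04  4.e-04 -1.e+00] F [ 3.06  3.71 -8.02] W [ 0.618 -0.663  0.076] open 0.0097 q [-0.085  0.114  1.746  0.     1.282  1.426]
angular 0 [-3.0000e-02 -4.0000e-02 -1.7999e+02]
angular 3.141592653589793 [-0.02  0.02  0.01]
lin tool cm [0.082 0.105 0.57 ] world [ 0.0009 -0.001  -0.0057]
```

View pics/r1.png

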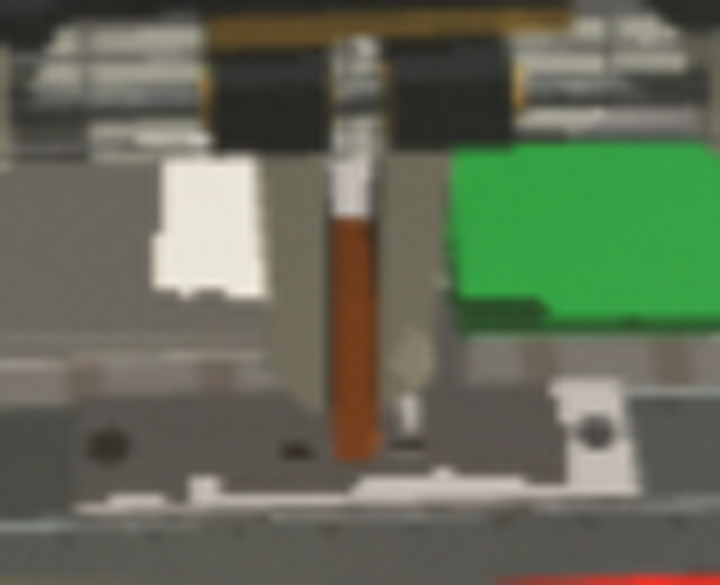

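{"api": "drive_tool", "payload": {
  "plan": [
    {"claw": 1,"linear": [0,-0.025,0.07],"angular": [0,0,0]},
    {"claw": 1,"linear": [0,0,0],"angular": [0,0,0]}
  ],
  "newtons": 10
}}

```text
t: 20.0
tool_pos: [0.5571, 0.0041, 0.0907]
orientation: [3.14, 0.094, -0.0]
force: [0.9, 2.4, -2.6]
opening: 0.0099
```

{"api": "drive_tool", "payload": {
  "plan": [
    {"claw": 0.87,"linear": [0,0,0],"angular": [0,0,0]},
    {"claw": 0.8,"linear": [0,0,0],"angular": [0,0,0]},
    {"claw": 0.6,"linear": [0,0,0],"angular": [0,0,0]},
    {"claw": 0.6,"linear": [0,0,0],"angular": [0,0,0]}
  ]
}}

```text
t: 20.5
tool_pos: [0.5573, 0.004, 0.0909]
orientation: [3.14, 0.094, 0.0]
force: [-0.5, 0.2, -0.7]
opening: 0.0339
```

```bash
python3 - <<'E'
from h import *
delta([.558,.0041,.17])
s=read_camera("scene")
crop(s,275,135,80,65,9,"pics/t1.png")
E
```

```text
t 20.5 pos [0.5573 0.004  0.0909] yaw_y deg -86.56 z [ 2.e-04 -1.e-04 -1.e+00] F [-0.46  0.23 -0.72] W [ 0.033  0.175 -0.026] open 0.0339 q [-0.085  0.114  1.746 -0.     1.282  1.426]
lin tool cm [ 7.000e-02 -1.000e-03 -7.912e+00] world [0.0007 0.0001 0.0791]
```

View pics/t1.png

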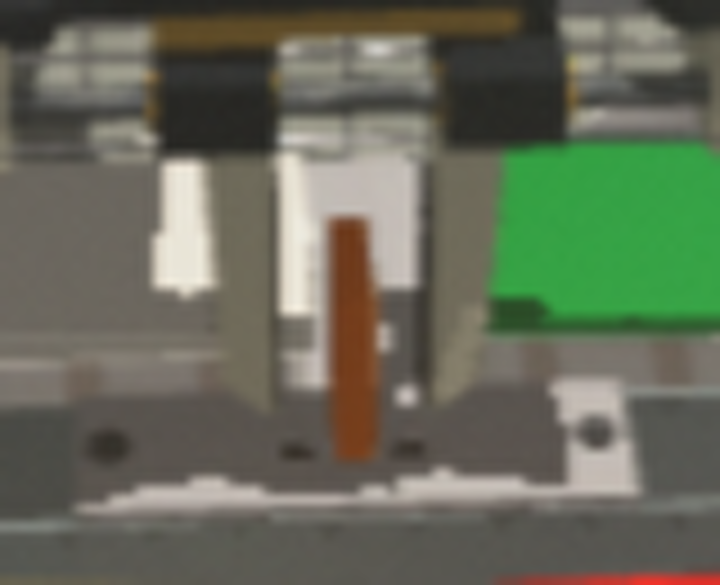

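{"api": "drive_tool", "payload": {
  "plan": [
    {"claw": 0.6,"linear": [0,0,-1],"angular": [0,0,0]},
    {"claw": 0.6,"linear": [0,0,-2.5],"angular": [0,0,0]},
    {"claw": 0.6,"linear": [0,0,-5],"angular": [0,0,0]},
    {"claw": 0.6,"linear": [0,0,-5],"angular": [0,0,0]},
    {"claw": 0.6,"linear": [0,-5,-1],"angular": [0,0,0]},
    {"claw": 0.6,"linear": [0,-6,0],"angular": [0,0,0]},
    {"claw": 0.6,"linear": [0,-6,0],"angular": [0,0,0]},
    {"claw": 0.6,"linear": [0,-6,0],"angular": [0,0,0]},
    {"claw": 0.6,"linear": [0,-5,0],"angular": [0,0,0]},
    {"claw": 0.6,"linear": [0,0,0],"angular": [0,0,0]},
    {"claw": 0.6,"linear": [0,0,0],"angular": [0,0,0]}
  ]
}}

```text
t: 21.92
tool_pos: [0.5404, 0.2835, 0.2361]
orientation: [3.14, 0.096, 0.0]
force: [0.3, 1.1, -0.2]
opening: 0.0373
```

```bash
python3 - <<'E'
from h import *
import ov
delta([.558,.0041,.17])
s=read_camera("scene");t=read_camera("top")
x,y,a,f=.558,.0035,.06+np.pi/2,.063
ov.wire(s,x,y,a,f+.0205,f+.0665,285,140,60,60,10,"pics/u1.png")
crop(s,285,140,60,60,10,"pics/u0.png")
cv2.imwrite("pics/u.png",cv2.resize(np.hstack([cv2.imread("pics/u0.png"),cv2.imread("pics/u1.png")]),None,fx=.66,fy=.66))
crop(t,255,120,140,180,3,"pics/u2.png"); cv2.imwrite("pics/u3.png",s["pixels"][:,:,::-1])
E
```

```text
t 21.93 pos [0.5404 0.2835 0.2361] yaw_y deg -86.52 z [ 3.e-04 -4.e-04 -1.e+00] F [ 0.27  1.08 -0.21] W [0.025 0.185 0.02 ] open 0.0373 q [ 0.399  0.151  1.434 -0.     1.557  1.909]
lin tool cm [ 0.056 27.994  6.624] world [ 0.0176 -0.2794 -0.0661]
```

View pics/u.png

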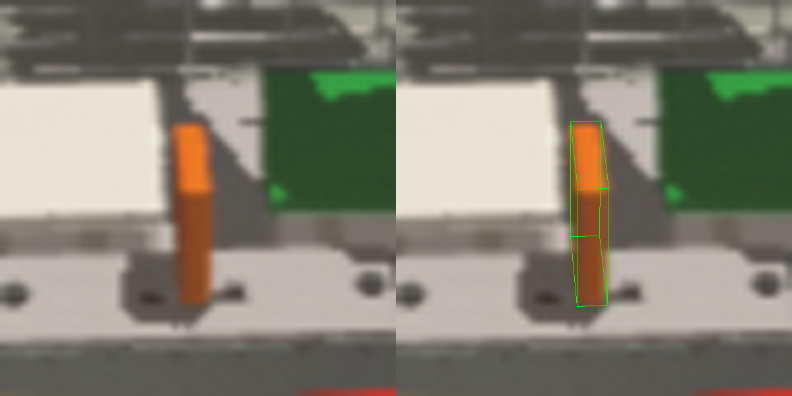

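View pics/u2.png

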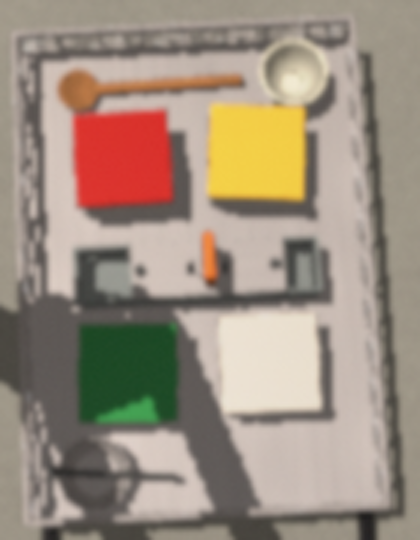

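View pics/u3.png

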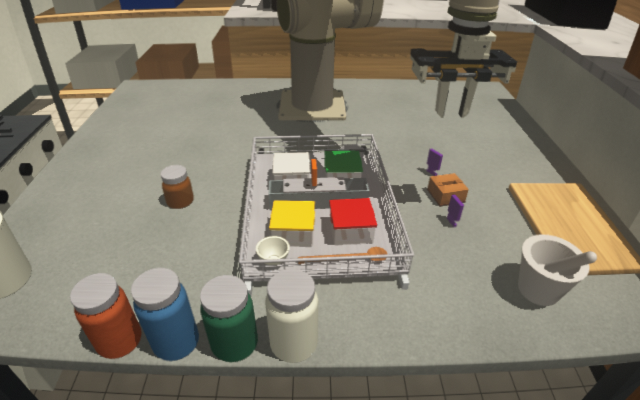

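The divider stands upright across the slot. It matches the wireframe drawn at locked height (top about (589,155), base about (592,303) in the left and right crops). The boxes and other things look unmoved.

```bash
python3 -c "
from plant import *
print(close_job())"
```

```text
the job is handed in; nothing more can be done
None
```

The orange divider is locked upright in the slotted rail, and the job was handed in at about 22 s of the 66 s allowed.

**What I did:** I lifted the divider straight out of its parking block. I then found the slot by sight, fed the T-foot through in 1 mm steps, and pressed until the collar met the plate. I turned it 90°, let it rise into the notch, released it and moved the arm clear.

**Forces:** The highest reading was about 9 N, during the press and turn. That is well under the 30 N limit between divider and rail.

**Lock check:** It rose about 5.7 mm to a hard stop, where an upward pull met about 8 N of resistance, so it is held in the notch.

**Final pictures:** The blade stands upright across the slot and lines up with where a locked divider should be. The boxes and other things look unmoved.

**One disagreement:** The scene camera and the arm's own position reading differed by about 1 mm along the rail. I moved the divider about 1 mm along the rail before letting it up, and it went into the notch without catching.

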